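# Clear the bottle capper's catch tray

### The job

Empty the capping machine's catch tray: stand every blue-capped bottle upright in its own free cell of the blue divided crate, leaving the bottle that is already packed in the crate, and push every red-capped reject through the yellow flap into the reject box so that the flap springs shut again. Only when all bottles are put away, press the green button all the way down and let it come back up, to tell the machine its tray is clear. Do not disturb the other things on the bench.

Things in the scene. Friction and masses are not known exactly. Their poses are not given: they have to be found in the camera images.
- capper: the capping machine with its catch tray, fixed for the run. Origin: centre of the tray, on the bench top. The tray is a square pan 224 mm outside, floor 6 mm above the bench, rims 40 mm high and 4 mm thick, sides along the frame's x and y. Beyond it (+x) is a 45 mm high outfeed conveyor (from x = 114 mm) and the 200 mm high machine, 340 mm wide (from x = 218 mm); on the near side (-x) a small console with the green button
- ready_button_top (a point): top centre of the round green push button (32 mm across) on the console at the tray's near side, about 55 mm above the bench; it is pressed straight down
- ready_button (a joint): travel of the green button in m: 0 up, 0.006 fully down; sprung, about 5 N to press fully, comes back by itself
- crate: blue divided crate, open on top, loose on the bench (1 kg), 124 mm (its x) by 184 mm (its y), walls and dividers 4 mm thick and 45 mm high, floor 4 mm thick. Origin: centre of its underside. Six square cells of 56 mm: centres at x = -30 and +30 mm, y = -60, 0 and +60 mm. It stands on one side of the tray, the reject box on the other; which side varies
- reject_box: grey closed reject box, fixed, 140 mm (its x) by 200 mm (its y), 190 mm high. Origin: centre of its underside, on the bench. In its top is an opening 80 mm by 78 mm (x from -40 to +40 mm, y from -90 to -12 mm), closed by a yellow flap; a steep ramp inside lets bottles slide away to the +y end
- flap_mid (a point): centre of the closed yellow flap, level with the box's top, 190 mm above the bench
- flap (a joint): angle of the yellow flap in rad: 0 closed and flush with the box's top, 1.5 hanging straight down inside. Hinged along its edge at the box's -y end, it swings only downward, against a very weak spring (well under 1 N; a bottle's own weight opens it), and springs shut by itself once nothing is in the way
- good_1: finished good bottle with a BLUE cap, standing in the catch tray at the start (4 or 5 of the five are there; None if absent): sample bottle, 85 mm tall: white round body 44 mm across and 46 mm high, short shoulder to 50 mm, then a straight round cap 30 mm across from 50 to 85 mm height; about 0.1 kg, heavy at the foot. Origin: centre of its underside, z along its axis
- good_2: finished good bottle with a BLUE cap, standing in the catch tray at the start (4 or 5 of the five are there; None if absent): sample bottle, 85 mm tall: white round body 44 mm across and 46 mm high, short shoulder to 50 mm, then a straight round cap 30 mm across from 50 to 85 mm height; about 0.1 kg, heavy at the foot. Origin: centre of its underside, z along its axis
- good_3: finished good bottle with a BLUE cap, standing in the catch tray at the start (4 or 5 of the five are there; None if absent): sample bottle, 85 mm tall: white round body 44 mm across and 46 mm high, short shoulder to 50 mm, then a straight round cap 30 mm across from 50 to 85 mm height; about 0.1 kg, heavy at the foot. Origin: centre of its underside, z along its axis
- good_4: finished good bottle with a BLUE cap, standing in the catch tray at the start (4 or 5 of the five are there; None if absent): sample bottle, 85 mm tall: white round body 44 mm across and 46 mm high, short shoulder to 50 mm, then a straight round cap 30 mm across from 50 to 85 mm height; about 0.1 kg, heavy at the foot. Origin: centre of its underside, z along its axis
- good_5: finished good bottle with a BLUE cap, standing in the catch tray at the start (4 or 5 of the five are there; None if absent): sample bottle, 85 mm tall: white round body 44 mm across and 46 mm high, short shoulder to 50 mm, then a straight round cap 30 mm across from 50 to 85 mm height; about 0.1 kg, heavy at the foot. Origin: centre of its underside, z along its axis
- reject_1: rejected bottle with a RED cap, standing in the catch tray at the start (1 or 2 are there; None if absent): sample bottle, 85 mm tall: white round body 44 mm across and 46 mm high, short shoulder to 50 mm, then a straight round cap 30 mm across from 50 to 85 mm height; about 0.1 kg, heavy at the foot. Origin: centre of its underside, z along its axis
- reject_2: rejected bottle with a RED cap, standing in the catch tray at the start (1 or 2 are there; None if absent): sample bottle, 85 mm tall: white round body 44 mm across and 46 mm high, short shoulder to 50 mm, then a straight round cap 30 mm across from 50 to 85 mm height; about 0.1 kg, heavy at the foot. Origin: centre of its underside, z along its axis
- packed_1: good bottle with a blue cap already standing in a crate cell at the start (one of the three is there; None if absent): sample bottle, 85 mm tall: white round body 44 mm across and 46 mm high, short shoulder to 50 mm, then a straight round cap 30 mm across from 50 to 85 mm height; about 0.1 kg, heavy at the foot. Origin: centre of its underside, z along its axis
- packed_2: good bottle with a blue cap already standing in a crate cell at the start (one of the three is there; None if absent): sample bottle, 85 mm tall: white round body 44 mm across and 46 mm high, short shoulder to 50 mm, then a straight round cap 30 mm across from 50 to 85 mm height; about 0.1 kg, heavy at the foot. Origin: centre of its underside, z along its axis
- packed_3: good bottle with a blue cap already standing in a crate cell at the start (one of the three is there; None if absent): sample bottle, 85 mm tall: white round body 44 mm across and 46 mm high, short shoulder to 50 mm, then a straight round cap 30 mm across from 50 to 85 mm height; about 0.1 kg, heavy at the foot. Origin: centre of its underside, z along its axis
- beaker: bystander: glass beaker, 66 mm across, 85 mm high; origin at the centre of its underside
- tape_box: bystander: white box 70 x 100 x 35 mm; origin at the centre of its underside
- dish: bystander: small glass dish 56 mm across, 14 mm high; origin at the centre of its underside
- dish_lid: bystander: clear dish lid 60 mm across, 12 mm high; origin at the centre of its underside
- wash_bottle: bystander: white wash bottle with red cap, 72 mm across, 160 mm high; origin at the centre of its underside
Things that resemble listed ones, but are neither listed nor needed, are in the scene too. What is shaped like the good_5 but brown or pink is not meant.

How it is judged:
By the outcome, as a careful person would: the job done as asked, in the order asked, and still so for the second after the job is handed in, with the robot touching nothing.
Of packed_1, packed_2, packed_3 only 1 to 1 are there at a start; the rules pass over those that are not, and their reading is None.
Of good_1, good_2, good_3, good_4, good_5 only 4 to 5 are there at a start; the rules pass over those that are not, and their reading is None.
Of reject_1, reject_2 only 1 to 2 are there at a start; the rules pass over those that are not, and their reading is None.
At some moment in a run one of good_1, good_2, good_3, good_4, good_5, reject_1, reject_2 may be knocked a few centimetres aside while the robot is not near it.
It also fails if it takes over 210 s, if anything falls off the work surface, if the arm or the gripper's body presses on something with over 40 N, if the wrist force passes 120 N, or if a joint passes its speed limit or range.

### The arm

A 6-joint arm with a two-finger parallel gripper is mounted at the origin on the work surface. World frame = base frame: x ahead of the robot, y to its left, z up, the work surface at z = 0. Lengths are in m, angles in rad, forces in N, time in s.
With the tool pointing down it reaches from about 0.2 to 0.875 m from the base axis. Payload 3.4 kg.
Tool frame: the origin (TCP) lies at the very end of the fingers, on their centre line; the grasp point (between the pads) lies 19 mm behind it (env.tcp_to_grasp is the distance from the TCP to the grasp point, in m); z points along the fingers, y is the line along which they close (so a half turn about z gives the same grasp; the last joint's range is limited). The gripper opens to 94 mm and grips with 3 to 60 N. Pads are 16 mm wide; open, the fingers measure 119 mm over their backs; the gripper's body (75 mm by 177 mm) begins 78 mm behind the grasp point.
Start: joints at [1.053, 0.276, 1.505, -0, 1.361, -0.121], TCP at [0.222, 0.53, 0.205] pointing down, gripper open.
Joint ranges: [-2.89, 2.89], [-0.75, 2.08], [0.22, 2.7], [-1.18, 4.32], [0.11, 2.71], [-2.7, 2.7]. Speed limits (rad/s): [2.57, 2.57, 3.14, 3.14, 3.14, 3.14].

### API

Orientations are given as a rotation vector (axis times angle).
In Python, from plant import env gives the robot as it stands. Calls block until the motion is done:
- env.move_ptp(position, orientation): joint-space move of the TCP to a pose.
- env.move_straight(position, attitude=None, rate=0.15): straight line of the TCP; attitude=None keeps the orientation; rate is the mean speed in m/s.
- env.set_joints(angles): joint-space move.
- env.set_gripper(opening, squeeze=None): finger opening in m; squeeze is the grip in N (None keeps the last); returns when the fingers have stopped.
- env.sleep(seconds).
- env.solve_ik(position, orientation): joint angles nearest the present ones, or None.
- env.capture(name): name is "side" or "top"; returns a dict with "pixels" (400x640x3 uint8, red, green, blue), "fov_y" (degrees; the focal length in pixels is half the picture's height over the tangent of half this angle, whatever the lens; pixels are square), "cx", "cy" (the principal point, pixels), "R" (3x3) and "t" (3): a world point X has camera coordinates R X + t. Camera axes: x right, y down, z forward; pixel columns grow to the right and rows downward; lengths in m; the calibration is good to about 2 mm. A picture is of the moment at which its call begins. There is no depth.
A pose or a line that the arm cannot do raises env.MotionError and nothing moves.
- env.hand_in(): hands the job in; it is judged then, once.
Readings, each from a call of its own:
- env.current_time(): time.
- env.current_joint_positions(): joint angles.
- env.current_joint_vel(): joint speeds.
- env.current_joint_efforts(): joint torques, N m.
- env.current_ee_pos(): TCP position.
- env.current_ee_rot(): TCP orientation.
- env.current_ft_force(): force on the tool from outside, world axes, zero at the start.
- env.current_ft_torque(): the same for the moment, N m.
- env.current_width(): finger opening in m.
- env.current_grip_force(): force on a finger pad.
Only numpy, scipy, OpenCV 4.12 (cv2) and the standard library are available. Lean on these libraries where they do the work, as an engineer would, in place of code of your own. Each camera call takes 0.05 s, during which the arm holds its last target. There are 200 camera calls.

## Working session

There is one attempt and no reset: what is moved stays moved. The work goes in short steps, each a Python script; the robot and the scene stay as the last script left them, time stands still between calls to the robot, and variables do not carry over. Pictures are saved under pics/ and viewed, at most 14 in all, crops included, and the job is handed in when it is done.

```bash
mkdir -p pics; ls; python3 - <<'E'
from plant import env
import cv2
for n in("top","side"):
    c=env.capture(n); cv2.imwrite(f"pics/{n}0.png",c["pixels"][:,:,::-1]); print(n,c["fov_y"],c["cx"],c["cy"],c["R"],c["t"])
print(env.current_time(),env.current_ee_rot(),env.tcp_to_grasp)
E
```

```text
pics
top 47.4644537314454 309.24924680038947 193.36759608687808 [[-0.00766537 -0.99994399  0.00729811]
 [-0.99844837  0.00725094 -0.05521124]
 [ 0.05515523 -0.00771001 -0.99844802]] [0.06849156 0.54746148 1.36300706]
side 56.18541669435977 326.17370750176264 203.93438419907983 [[ 0.96967621 -0.24410078  0.01195259]
 [-0.11596674 -0.50261985 -0.85669423]
 [ 0.21512734  0.82932991 -0.51568608]] [-0.51977137  0.20062341  0.90215465]
0.1 [-6.19180473e-01 -3.07948141e+00  2.38320585e-03] 0.0188
```

View pics/top0.png

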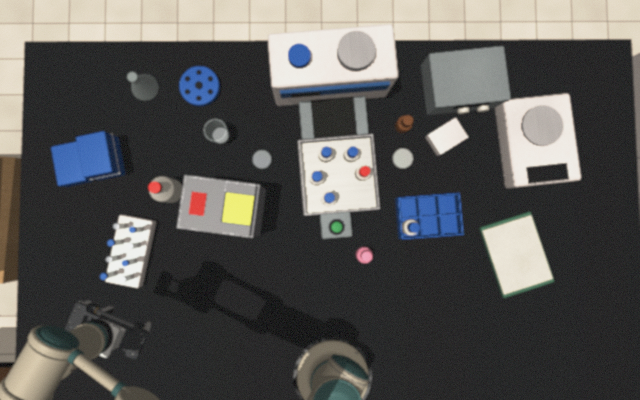

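View pics/side0.png

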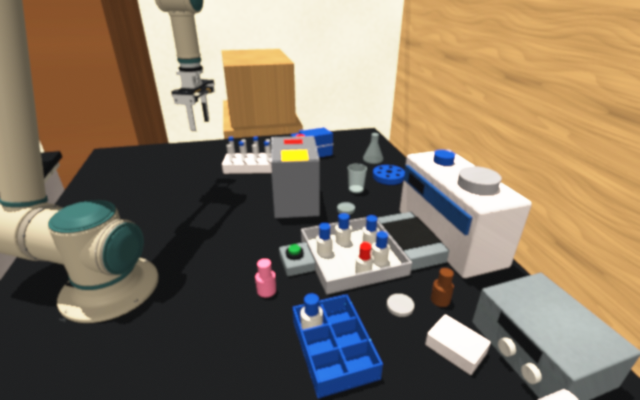

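```bash
cat > h.py <<'E'
import numpy as np, cv2
from plant import env
from scipy.spatial.transform import Rotation as Ro
def cast(c,uv,z):
    f=200/np.tan(np.radians(c["fov_y"])/2); R=np.array(c["R"]); C=-R.T@np.array(c["t"])
    d=R.T@np.array([(uv[0]-c["cx"])/f,(uv[1]-c["cy"])/f,1.]); return C+d*(z-C[2])/d[2]
def project(c,X):
    f=200/np.tan(np.radians(c["fov_y"])/2); p=np.array(c["R"])@X+c["t"]; return p[:2]/p[2]*f+[c["cx"],c["cy"]]
def mask(c,col):
    h=cv2.cvtColor(c["pixels"],cv2.COLOR_RGB2HSV); H,S,V=cv2.split(h)
    m={"blue":(H>100)&(H<130)&(S>110)&(V>50),"red":((H<8)|(H>172))&(S>130)&(V>80),
       "green":(H>45)&(H<80)&(S>110)&(V>40),"yellow":(H>22)&(H<38)&(S>110)&(V>90)}[col]
    return m.astype(np.uint8)
def blobs(c,col,z,amin=12):
    n,_,s,ce=cv2.connectedComponentsWithStats(mask(c,col))
    return [(cast(c,ce[i],z),ce[i],s[i,4]) for i in range(1,n) if s[i,4]>=amin]
E
python3 - <<'E'
from h import *
np.set_printoptions(precision=4,suppress=True)
c=env.capture("top"); s=env.capture("side")
print("cam",-c["R"].T@c["t"],-s["R"].T@s["t"])
for col,z in(("blue",.088),("red",.088),("green",.055),("yellow",.19)):
    for p,uv,a in blobs(c,col,z): print(col,p,uv.round(1),a)
    for p,uv,a in blobs(s,col,z): print("  side",col,p,uv.round(1),a)
for name,cc in(("yellow",lambda r:1),("blue",lambda r:abs(r[0][0]-430)<20 and abs(r[0][1]-215)<20)):
    cs,_=cv2.findContours(mask(c,name),0,1)
    for k in cs:
        r=cv2.minAreaRect(k)
        if cv2.contourArea(k)>100 and cc(r):
            b=cv2.boxPoints(r); print(name,r); 
            for q in b: print("   ",q,cast(c,q,.19 if name=="yellow" else 0.045),cast(c,q,0))
# tray: bright low-sat
h=cv2.cvtColor(c["pixels"],cv2.COLOR_RGB2HSV); im=c["pixels"]
w=((h[...,2]>130)&(h[...,1]<60)).astype(np.uint8); w[:132]=0
cs,_=cv2.findContours(w,0,1)
for k in cs:
    r=cv2.minAreaRect(k)
    if 310<r[0][0]<370 and cv2.contourArea(k)>2000: print("tray",r,[(cast(c,q,.04)) for q in cv2.boxPoints(r)])
cv2.imwrite("pics/crop.png",cv2.resize(im[120:260,170:480],None,fx=2.58,fy=2.58,interpolation=cv2.INTER_CUBIC)[:,:,::-1])
E
```

```text
cam [0.472  0.075  1.3906] [ 0.3332 -0.7742  0.6433]
blue [0.9473 0.0921 0.088 ] [298.9  55.3] 376
blue [0.8597 0.3827 0.088 ] [198.9  85.5] 1276
blue [ 0.849 -0.018  0.088] [337.   88.4] 605
blue [0.6487 0.7134 0.088 ] [ 83.  158.5] 2704
blue [0.656  0.6094 0.088 ] [119.4 155.8] 145
blue [0.6639 0.0155 0.088 ] [326.1 151.7] 68
blue [ 0.6638 -0.0599  0.088 ] [352.2 151.5] 68
blue [0.5941 0.0429 0.088 ] [316.8 175.9] 65
blue [0.5325 0.008  0.088 ] [329.2 197.2] 65
blue [ 0.4791 -0.2821  0.088 ] [430.5 215.1] 2731
blue [0.4451 0.57   0.088 ] [132.2 229.3] 19
blue [0.4085 0.6329 0.088 ] [109.8 242.4] 44
blue [0.3514 0.5889 0.088 ] [125.  262.5] 18
blue [0.3149 0.6521 0.088 ] [102.4 275.7] 48
  side blue [0.6679 0.6031 0.088 ] [321.6 140.2] 529
  side blue [0.3142 0.6979 0.088 ] [230.4 138.6] 19
  side blue [0.4101 0.6791 0.088 ] [254.9 138.4] 23
  side blue [0.3489 0.6449 0.088 ] [239.9 142.8] 23
  side blue [0.4452 0.6214 0.088 ] [265.2 143. ] 24
  side blue [1.0655 0.3442 0.088 ] [443.8 157.1] 248
  side blue [0.869  0.1198 0.088 ] [422.8 192.2] 1734
  side blue [0.5892 0.0282 0.088 ]
[... 1124 characters left out ...]
 [0.4564 0.2218 0.19  ] [0.4539 0.2451 0.    ]
blue ((429.2151184082031, 215.60621643066406), (44.3448600769043, 66.45648193359375), 85.8150863647461)
    [394.4574 195.9178] [ 0.5369 -0.188   0.045 ] [ 0.5391 -0.1968  0.    ]
    [460.7367 191.0681] [ 0.5499 -0.3854  0.045 ] [ 0.5525 -0.4008  0.    ]
    [463.9728 235.2947] [ 0.4189 -0.3916  0.045 ] [ 0.4171 -0.4072  0.    ]
    [397.6935 240.1444] [ 0.4062 -0.1952  0.045 ] [ 0.404  -0.2042  0.    ]
tray ((338.87054443359375, 182.51126098632812), (107.0308837890625, 75.71427917480469), 85.03025817871094) [array([0.7295, 0.1013, 0.04  ]), array([ 0.7479, -0.1251,  0.04  ]), array([ 0.4288, -0.1478,  0.04  ]), array([0.4112, 0.0759, 0.04  ])]
```

View pics/crop.png

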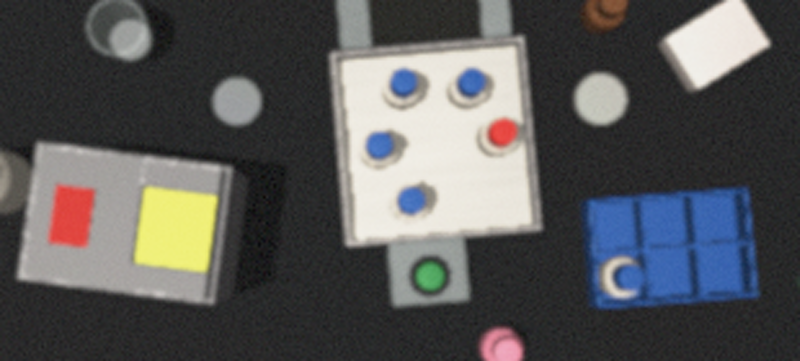

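```bash
cat >> h.py <<'E'
def att(phi):
    y=np.array([np.cos(phi),np.sin(phi),0]); z=np.array([0,0,-1.]); return Ro.from_matrix(np.c_[np.cross(y,z),y,z]).as_rotvec()
CR=np.array([.478,-.2935]); ax=np.array([.9977,.0685]); ay=np.array([-.0685,.9977]); FLAP=np.array([.4997,.2581])
cell=lambda i,j: CR+ax*i+ay*j
def bottles():
    c=env.capture("top")
    return [(k,p[:2]) for k in("red","blue") for p,uv,a in blobs(c,k,.088,25) if .48<p[0]<.73 and -.13<p[1]<.12 and a<150]
def go(xy,z,phi):
    "PTP to above xy with the half-turn variant needing least joint travel"
    q0=env.current_joint_positions()
    c=[(np.abs(np.array(q)-q0).max(),f) for f in(phi,phi+np.pi) if (q:=env.solve_ik([*xy,z],att(f))) is not None and abs(q[5])<2.6]
    env.move_ptp([*xy,z],att(min(c)[1]))
def line(xy,z,rate=.15): env.move_straight([*xy,z],rate=rate)
def pick(xy,others):
    fs=np.radians(np.arange(0,180,15)); h=np.array([[np.cos(f),np.sin(f)] for f in fs])
    def clr(v): return min([np.linalg.norm(s*.035*v+xy-o) for s in(1,-1) for o in others]+[.07])
    f=max(zip(fs,h),key=lambda t:clr(t[1]))[0]
    env.set_gripper(.056); go(xy,.27,f); line(xy,.060,.2); env.set_gripper(0,20)
    w=env.current_width(); line(xy,.27,.25); w2=env.current_width()
    print("pick",xy.round(3),"phi",round(np.degrees(f)),"w",round(w,4),round(w2,4)); return w2>.025
E
python3 - <<'E'
from h import *
B=bottles(); print(B)
k,xy=B[0]; assert k=="red"
if pick(xy,[b[1] for b in B[1:]]):
    go(FLAP,.28,np.radians(0)); line(FLAP,.196,.12)
    print(env.current_ft_force()); env.set_gripper(.05); env.sleep(.4); line(FLAP,.28,.2)
env.sleep(.3); print(env.current_time(),bottles())
cv2.imwrite("pics/a_side.png",env.capture("side")["pixels"][:,:,::-1])
E
```

```text
[('red', array([ 0.60789921, -0.09432403])), ('blue', array([0.66386613, 0.01545248])), ('blue', array([ 0.6638191 , -0.06006784])), ('blue', array([0.59414661, 0.04269553])), ('blue', array([0.53230999, 0.00806167]))]
pick [ 0.608 -0.094] phi 120 w 0.0295 0.0296
[ 0.63142111 -0.03152644 -1.03811715]
10.3583 [('blue', array([0.66386613, 0.01545248])), ('blue', array([ 0.66388214, -0.06026349])), ('blue', array([0.59417294, 0.04292825])), ('blue', array([0.53249775, 0.00797703]))]
```

View pics/a_side.png

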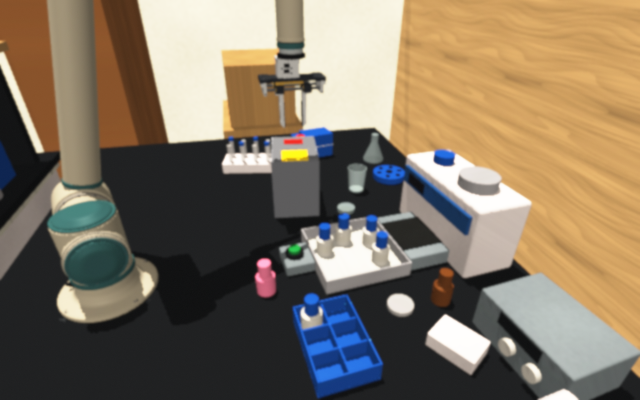

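The red reject is gone from the tray, and the flap at (295,155) is yellow and flush again. Four blue caps remain in the tray. Next I place one good bottle and check it.

```bash
cat >> h.py <<'E'
def place(xy):
    phi=np.arctan2(ay[1],ay[0])+np.pi/2
    go(xy,.25,phi); line(xy,.075,.2); line(xy,.0595,.05)
    print("place ft",np.round(env.current_ft_force(),2),"ee",np.round(env.current_ee_pos(),4))
    env.set_gripper(.046); line(xy,.25,.25)
def do_one(cl):
    B=[b[1] for b in bottles()]; print([b.round(3) for b in B])
    B.sort(key=lambda b:np.linalg.norm(b-CR)); 
    ok=pick(B[0],B[1:])
    if ok: place(cell(*cl))
    print("t",env.current_time()); return ok
E
python3 - <<'E'
from h import *
do_one((-.03,-.06))
for n in("top","side"): im=env.capture(n)["pixels"][:,:,::-1]; cv2.imwrite(f"pics/b_{n}.png",im)
E
```

```text
[array([0.664, 0.015]), array([ 0.664, -0.06 ]), array([0.594, 0.043]), array([0.532, 0.008])]
pick [ 0.664 -0.06 ] phi 0 w 0.0297 0.0296
place ft [ 1.05  0.16 -0.47] ee [ 0.452  -0.3553  0.0593]
t 19.15
```

View pics/b_side.png

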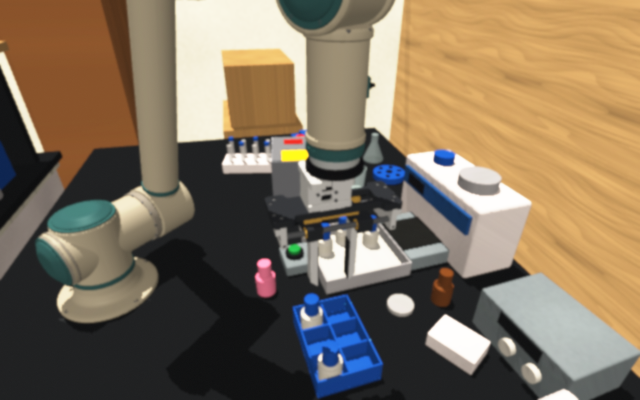

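The bottle stands upright in its cell at (330,358), and the crate has not moved. I'll carry on with the other three.

```bash
python3 - <<'E'
from h import *
for cl in((.03,-.06),(.03,.0),(.03,.06)):
    if not do_one(cl): print("FAILED"); break
go((.45,.15),.3,0)
for n in("top","side"): cv2.imwrite(f"pics/c_{n}.png",env.capture(n)["pixels"][:,:,::-1])
print(bottles())
E
```

```text
[array([0.664, 0.015]), array([0.594, 0.043]), array([0.532, 0.008])]
pick [0.532 0.008] phi 105 w 0.0296 0.0294
place ft [ 0.03  0.78 -1.62] ee [ 0.5118 -0.3512  0.0592]
t 28.0333
[array([0.664, 0.015]), array([0.594, 0.043])]
pick [0.594 0.043] phi 60 w 0.0299 0.0294
place ft [-0.15 -0.32 -0.8 ] ee [ 0.5077 -0.2914  0.0592]
t 36.8667
[array([0.664, 0.016])]
pick [0.664 0.016] phi 0 w 0.0298 0.0297
place ft [ 0.08 -0.56 -0.98] ee [ 0.5036 -0.2315  0.0593]
t 45.3417
[]
```

View pics/c_side.png

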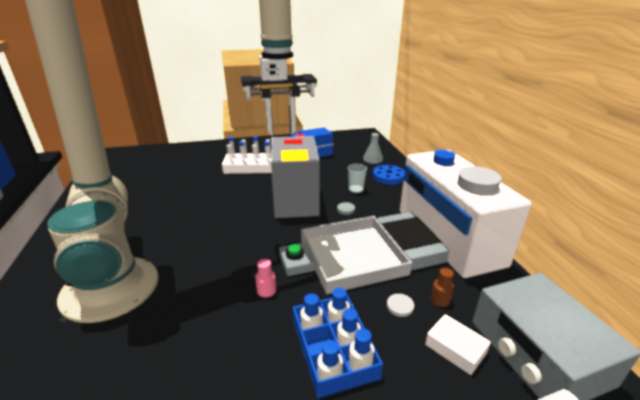

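View pics/c_top.png

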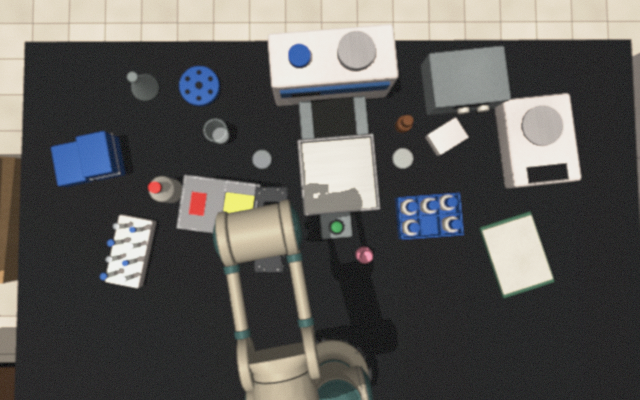

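The tray is empty. Five bottles stand upright in the crate, in separate cells, and the flap is shut. Now I press the button.

```bash
python3 - <<'E'
from h import *
b=(.4477,-.0143)
env.set_gripper(0,10); go(b,.15,np.pi/2); line(b,.062,.12); env.sleep(.3); f0=env.current_ft_force()[2]
for z in np.arange(.058,.042,-.001):
    line(b,z,.02); env.sleep(.1); f=env.current_ft_force()[2]-f0; print(round(z,4),round(env.current_ee_pos()[2],4),round(f,2))
    if f>12: break
env.sleep(.3); line(b,.15,.1); go((.35,.2),.3,0); env.sleep(.5)
s=env.capture("side"); cv2.imwrite("pics/d.png",s["pixels"][:,:,::-1])
print([(uv.round(1),a) for _,uv,a in blobs(s,"green",.055)],env.current_time())
E
```

```text
0.058 0.0579 0.09
0.057 0.057 -0.42
0.056 0.056 0.25
0.055 0.055 0.21
0.054 0.054 0.36
0.053 0.053 -0.65
0.052 0.0521 1.27
0.051 0.0511 2.68
0.05 0.0501 2.26
0.049 0.0491 2.85
0.048 0.0481 4.05
0.047 0.0471 5.02
0.046 0.0462 6.55
0.045 0.0461 13.99
[(array([293.9, 249.6]), np.int32(121))] 58.175
```

View pics/d.png

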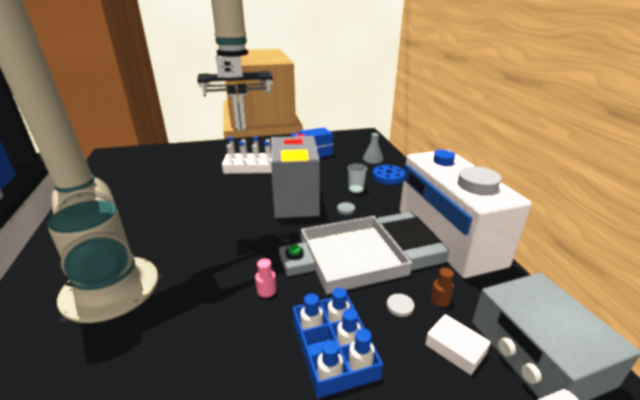

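The button hit its stop: travel was about 6 mm and the force rose sharply past 6.5 N. It is back up at (294,250), and everything else is in place.

```bash
python3 -c "
from plant import env
print(env.hand_in())"
```

```text
the job is handed in; nothing more can be done
None
```

The job is done and handed in: four good bottles were packed upright in the crate beside the one already there, the one reject went through the flap (shut again), and the green button was then pressed fully and came back up.

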